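# Lock the dusting sieve into its bayonet collar

## Robot

A 6-joint arm with a two-finger parallel gripper is mounted at the origin on the work surface. World frame = base frame: x ahead of the robot, y to its left, z up, the work surface at z = 0. Lengths are in mm, angles in rad, forces in N, time in s.
With the tool pointing down it reaches from about 350 to 975 mm from the base axis. Payload 7.1 kg.
Tool frame: the origin (TCP) lies midway between the tips of the shut fingers; the grasp point (between the pads) lies ctrl.grip_point_offset behind it (ctrl.grip_point_offset is the distance from the TCP to the grasp point, in mm); z points along the fingers, y is the line along which they close (so a half turn about z gives the same grasp; the last joint's range is limited). The gripper opens to 88 mm and grips with 3 to 60 N. Pads are 20 mm wide; open, the fingers measure 115 mm over their backs; the gripper's body (75 mm by 178 mm) begins 61 mm behind the grasp point.
Start: joints at [-1.346, 0.423, 1.63, -0, 1.089, -0.019], TCP at [150.889, -606.496, 184.275] pointing down, gripper open.
Joint ranges: [-3, 3], [-0.9, 2.11], [0.09, 2.58], [-1.31, 4.45], [0.11, 2.69], [-2.54, 2.54]. Speed limits (rad/s): [2.39, 2.39, 3.01, 3.14, 3.14, 3.14].

## Interface

Orientations are given as a rotation vector (axis times angle).
In Python, from workcell import ctrl, get_image, close_job, finder gives the robot as it stands.
- The arm moves only by the tool servo_tool, never from a script. Its argument "deltas" is a list of rows, each a list of 2 entries, a list of its own where there are three numbers: the shift along the tool's x, y, z in mm, then the turn, a rotation vector about the tool's x, y, z in rad. A call has 1 to 5 rows; each row is the pose to reach, as a shift and turn from the pose commanded when the call began, along the tool's axes at that moment; what a row does not reach only later rows make up. A row lasts 1/12 s, in which the tool goes at most 41.7 mm and 7.16 degrees, less where a joint would pass 70% of its speed; a pose out of reach is approached as far as the arm can. A call with a gripper value outside its range is refused whole. "grip" is the closure, from -1 (fully open) to 1 (shut), so that 0 is half open, set as the call begins (left out, the last holds). The fingers move at their own pace and stop on an object; the grip force is fixed at half the most. Time passes only in rows, so rows that repeat a pose let the fingers close. It gives the time, the measured TCP pose, the force, the opening and the grip force at its end, in the units of the state.
- ctrl.get_obs(): the state, without advancing time (a new reading comes with each control period).
- get_image(name): name is "scene" or "top" or "wrist"; returns a dict with "frame" (400x640x3 uint8, blue, green, red), "depth" (400x640 float32, mm along the optical axis (not along the pixel's ray), 0 where there is no reading), "K" (3x3 intrinsics, pixels), "dist" ([k1, k2, p1, p2, k3] as OpenCV has them; the pictures are not rectified), "pose" (4x4, takes a point from camera to world coordinates). Camera axes: x right, y down, z forward; pixel columns grow to the right and rows downward; lengths in mm; the calibration is good to about 2 mm. A picture is of the moment at which its call begins.
- close_job(): hands the job in; it is judged then, once.
Trained networks look in a picture, given as the dict that the camera call returned (one of the last four; its "shot" number tells which), for a name from the list of things; names that differ only in an ending like _2 or _b are one class to them, and where a whole thing is asked for, a point or a joint stands for the part that bears it (a point fixed in the world has none). Each returns a list of dicts, best first, with "score" (0 to 1); they miss things now and then, are a little off and sometimes report something else, mostly with a low value. They report only what shows in the picture. A call takes as long as a camera call.
- finder.search_frame(query, picture): "rect" ([centre column, centre row, width, height] as shares, 0 to 1, of the picture: columns of its width, rows of its height, round what is visible of it).
- finder.silhouettes(query, picture): "mask" (400x640 bool, what is visible of it) and "rect" ([centre column, centre row, width, height] as shares, 0 to 1, of the picture: columns of its width, rows of its height, round what is visible of it).
The state is a dict: "t": time; "qpos": joint angles; "qvel": joint speeds; "joint_torque": joint torques, N m; "ee_pos": TCP position; "orientation": TCP orientation; "ft_force": force on the tool from outside, world axes, zero at the start; "moment": the same for the moment, N m; "width": finger opening in mm; "grasp_force": force on a finger pad.
Only numpy, scipy, OpenCV 4.12 (cv2) and the standard library are available. Lean on these libraries where they do the work, as an engineer would, in place of code of your own. Each camera call takes 0.05 s, during which the arm holds its last target. There are 200 camera calls.

## Task

Take the round sieve with the red bar handle, hang it in the steel collar of the dusting stand by passing its two lugs down through the collar's slots, and turn it clockwise (seen from above) until the lugs drop into their locking notches. Let go and leave it hanging there, locked and level. Go gently: feel for the slots and notches rather than forcing the sieve against the collar (never more than 25 N), and do not shift or upset the tin, jar, bowl and glass nearby.

Things in the scene. Friction and masses are not known exactly. Their poses are not given: they have to be found in the camera images.
- sieve: Loose sieve, 0.2 to 0.4 kg: steel drum 79 mm across, 60 mm high (foot tapered to 68 mm), red bar handle on top. Origin: centre of the drum's underside; z up, x along the handle. Two brass lugs stick out along +x and -x, in line with the handle: 12 mm wide, 8 mm thick (44 to 52 mm above the origin), reaching 56 mm from the axis. Half a turn makes no difference.
- grip (a point): Centre of the sieve's red bar handle, on its axis, 112 mm above its underside. The bar is 74 mm long (sieve's x), 14 mm wide, 18 mm high, with 43 mm free below it. Grip it across its width from above, at the middle, so that turning the gripper turns the sieve about its own axis.
- lugs (a point): Point on the sieve's axis at the level of the undersides of its lugs, 44 mm above the drum's underside.
- stand: Fixed stand: base plate 200 x 220 mm with a tray of pastry; two legs at its +y and -y sides carry the steel collar, a ring of 84 mm inner, 134 mm outer diameter. Origin: centre of its underside, z up. The ring was clamped by hand: the red marks on its top point along the stand's +x and -x only within 22 degrees either way. It cannot turn. Poses do not show its true angle: look or feel.
- collar_top (a point): Collar's axis at its top face, 150 mm above the stand's underside, springs free; axes as the stand's. Two opposite slots 15 mm wide open through this face, 45 degrees counterclockwise (from above) of the red marks; lugs fit them within 2 degrees. The ring floats on springs: it sinks once pushed with about 6 N, 1.3 mm more per further N, bottoms out hard after 8 mm, and returns when let go.
- seat (a point): Collar's axis at ledge level, 130 mm above the stand's underside, springs free; axes as the stand's. Lugs that drop 20 mm through the slots rest on the ledge, their undersides at this level. Turned 45 degrees clockwise they slide along it, under a cover with 4 mm headroom, to the notches beneath the red marks. A stop blocks turning the other way.
- notch_floor (a point): Collar's axis at the level of the notch floors, 122 mm above the stand's underside, springs free; axes as the stand's. The undersides of locked lugs lie here, 8 mm below the ledge. The notches are 15 mm wide; a stop right beyond them lets the lugs go at most 2 degrees too far. The springs stay up under the sieve's own weight.
- tin: Bystander: an aluminium tin 88 mm across, 104 mm high with its black knob; origin at the centre of its underside. It may stand where the sieve stands in other runs. Leave it.
- jar: Bystander: green jar of pistachio, 72 mm across, 110 mm high; origin at the centre of its underside. Leave it.
- bowl: Bystander: white bowl 110 mm across, 50 mm high; origin at the centre of its underside. Leave it.
- glass: Bystander: amber tea glass 60 mm across, 85 mm high; origin at the centre of its underside. Leave it.

How it is judged:
By the outcome, as a careful person would: the job done as asked, in the order asked, and still so for the second after the job is handed in, with the robot touching nothing.
It also fails if it takes over 67 s, if anything falls off the work surface, if the arm or the gripper's body presses on something with over 40 N, if the wrist force passes 120 N, or if a joint passes its speed limit or range.

## Working session

There is one attempt and no reset: what is moved stays moved. The work goes in short steps, Python scripts to look and compute and a tool call to move; the robot and the scene stay as the last step left them, time stands still between calls to the robot, and variables do not carry over. Pictures are saved under pics/ and viewed, at most 10 in all, crops included, and the job is handed in when it is done.

Besides the shell and the picture viewer there is one more tool, called after "Request:" as a command line: name --argument value ..., lists and objects as JSON in quotes. servo_tool: Moves the arm, as the interface text tells. Its arguments: {"type":"object","properties":{"deltas":{"type":"array","items":{"type":"array"}},"grip":{"type":"number"}},"required":["deltas"]}

```bash
mkdir -p pics; cat > h.py <<'E'
import numpy as np, cv2
from scipy.spatial.transform import Rotation as R
from workcell import ctrl, get_image, close_job, finder
def world(p,uv,d=None):
    """pixels (N,2) -> world points using depth"""
    uv=np.asarray(uv,float).reshape(-1,2)
    if d is None: d=p["depth"][uv[:,1].astype(int),uv[:,0].astype(int)]
    n=cv2.undistortPoints(uv[:,None],p["K"],np.array(p["dist"]))[:,0]
    c=np.c_[n*np.reshape(d,(-1,1)),np.reshape(d,(-1,1))*np.ones((len(uv),1))]
    return c@p["pose"][:3,:3].T+p["pose"][:3,3]
def ray(p,uv,z):
    """pixels -> world points on the plane at height z"""
    uv=np.asarray(uv,float).reshape(-1,2)
    a=world(p,uv,np.ones(len(uv))); o=p["pose"][:3,3]; v=a-o
    return o+v*((z-o[2])/v[:,2])[:,None]
def pix(p,X):
    M=np.linalg.inv(p["pose"])
    return cv2.projectPoints(np.asarray(X,float).reshape(-1,3),cv2.Rodrigues(M[:3,:3])[0],M[:3,3],p["K"],np.array(p["dist"]))[0][:,0]
def maskpts(p,m):
    v,u=np.nonzero(m&(p["depth"]>0)); return world(p,np.c_[u,v])
E
python3 - <<'E'
from h import *
s=ctrl.get_obs(); print(s, ctrl.grip_point_offset)
ims=[]
for n in("scene","top"):
    p=get_image(n); ims.append(p["frame"]); print(n,p["pose"].round(2).tolist())
    for q in("sieve","stand","tin","jar","bowl","glass"):
        for r in finder.silhouettes(q,p)[:2]:
            w=maskpts(p,r["mask"]); print(q,round(r["score"],2),np.round(np.array(r["rect"])*[640,400,640,400]),np.median(w,0).round(),w.min(0).round(),w.max(0).round())
cv2.imwrite("pics/a.png",cv2.resize(ims[0],(800,500)));cv2.imwrite("pics/b.png",cv2.resize(ims[1],(800,500)))
E
```

```text
{'t': 0.0, 'qpos': array([-1.34601673e+00,  4.23871277e-01,  1.63068913e+00,  2.31237704e-05,
        1.08860839e+00, -1.89880475e-02]), 'qvel': array([-0.00085505,  0.00161446, -0.00121377, -0.00045159,  0.00130851,
       -0.00104956]), 'joint_torque': array([ 1.19107772e-03, -5.44617712e+01, -2.73666912e+01,  6.43346971e-02,
        2.26108701e-02, -1.13355391e-04]), 'ee_pos': array([ 150.75020628, -605.90325403,  183.48308971]), 'orientation': array([-3.11673007e+00, -3.81754354e-01,  2.22192103e-04]), 'ft_force': array([-0.09821264,  0.16563853,  0.09061591]), 'moment': array([-0.04788712, -0.03591287,  0.03064653]), 'grasp_force': 0.0, 'width': 87.98354868465921} 18.700000000000003
scene [[0.2, 0.68, -0.7, 1547.28], [0.98, -0.15, 0.13, -116.85], [-0.01, -0.71, -0.7, 1056.59], [0.0, 0.0, 0.0, 1.0]]
sieve 0.68 [234. 202.  32.  50.] [ 507. -183.   61.] [ 327. -229.   -5.] [ 541. -142.  128.]
sieve 0.19 [378. 219. 100.  99.] [645. 187.  32.] [383.  75.  -5.] [728. 323. 159.]
stand 0.67 [377. 218. 102.  95.] [646. 187.  33.] [373.  76.  -5.] [728. 323. 159.]
tin 0.94 [158. 219.  39.
[... 363 characters left out ...]
9], [-1.0, -0.01, -0.0, 73.44], [0.01, -0.15, -0.99, 1190.61], [0.0, 0.0, 0.0, 1.0]]
sieve 0.87 [407. 242.  32.  38.] [ 482. -175.   62.] [ 430. -237.   -3.] [ 537. -142.  126.]
stand 0.58 [276. 201.  82.  77.] [598. 196.  32.] [496.  76.  -3.] [727. 326. 157.]
tin 0.9 [475. 243.  38.  34.] [ 473. -374.   79.] [ 430. -430.   -2.] [ 525. -343.  111.]
jar 0.73 [279. 199.  82.  74.] [599. 196.  33.] [496.  79.  -2.] [727. 320. 157.]
jar 0.64 [404. 159.  31.  32.] [ 719. -167.  108.] [ 694. -205.   -1.] [ 785. -139.  116.]
bowl 0.71 [461. 167.  36.  36.] [ 722. -363.   22.] [ 661. -425.   -4.] [ 768. -297.   56.]
glass 0.62 [183. 223.  28.  19.] [532. 479.  53.] [501. 441.  -3.] [565. 531.  90.]
```

View pics/a.png

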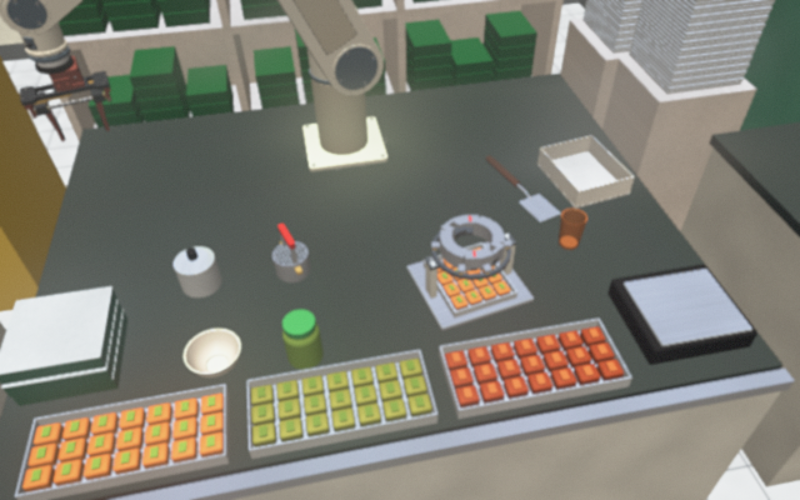

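View pics/b.png

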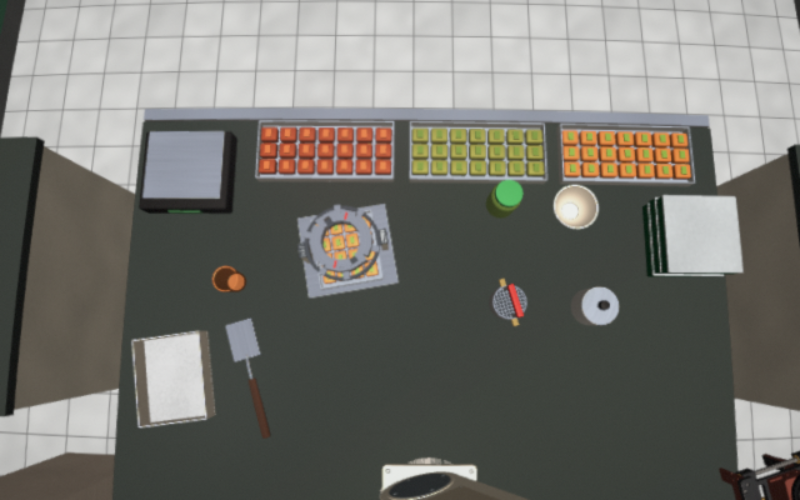

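Scene: sieve at (290,255), tin (197,272), jar (300,340), bowl (212,352), glass (572,228), stand (470,260), scaled by 1.25. The top view agrees, with the sieve at (510,300) and the stand at (347,250). Next I measure the handle and collar.

```bash
cat >> h.py <<'E'
def redmask(p):
    h=cv2.cvtColor(p["frame"],cv2.COLOR_BGR2HSV); return ((h[...,0]<8)|(h[...,0]>172))&(h[...,1]>150)&(h[...,2]>90)
def tool(s=None):
    s=s or ctrl.get_obs(); m=R.from_rotvec(s["orientation"]).as_matrix()
    return s["ee_pos"],m
def plan(xyz,yaw):
    """delta in tool axes to TCP xyz, tool pointing down with tool-x at yaw (mod pi)"""
    e,m=tool(); t=np.array([[np.cos(yaw),np.sin(yaw),0],[np.sin(yaw),-np.cos(yaw),0],[0,0,-1]]).T
    out=[]
    for k in(0,np.pi):
        t=np.array([[np.cos(yaw+k),np.sin(yaw+k),0],[np.sin(yaw+k),-np.cos(yaw+k),0],[0,0,-1]]).T
        out.append(R.from_matrix(m.T@t).as_rotvec().round(4).tolist())
    print("shift",(m.T@(np.array(xyz)-e)).round(1).tolist(),"turn",out)
E
python3 - <<'E'
from h import *
p=get_image("top"); r=redmask(p)
m=np.zeros_like(r); m[215:265,385:430]=1
v,u=np.nonzero(r&m); w=ray(p,np.c_[u,v],121)
print("handle",len(w),w.mean(0),w.min(0),w.max(0)); c=np.cov(w[:,:2].T);e,V=np.linalg.eigh(c);d=V[:,1];print(np.arctan2(d[1],d[0]),e)
# stand
r=finder.silhouettes("stand",p)[0]; w=maskpts(p,r["mask"]); k=w[abs(w[:,2]-150)<6][:,:2]
print(len(k),k.mean(0),cv2.minEnclosingCircle(k.astype(np.float32)))
b=w[w[:,2]<12][:,:2]; print("base",cv2.minAreaRect(b.astype(np.float32)))
plan([490,-185,300],0)
E
```

```text
handle 139 [ 483.09793253 -180.69540175  121.        ] [ 448.58178537 -196.67288193  121.        ] [ 519.38895792 -165.06390004  121.        ]
-2.8497943054639796 [ 16.78220638 459.40056678]
1125 [610.00780204 201.3743827 ] ((611.6111450195312, 200.81082153320312), 70.21338653564453)
base ((614.656494140625, 206.31112670898438), (214.96804809570312, 233.53172302246094), 10.999619483947754)
shift [430.8, -327.2, -115.7] turn [[0.0, 0.0, 0.2438], [-0.0, 0.0, -2.8978]]
```

Request:
servo_tool --deltas '[[[427,-327,-116],[0,0,-0.048]],[[427,-327,-116],[0,0,-0.048]],[[427,-327,-116],[0,0,-0.048]],[[427,-327,-116],[0,0,-0.048]],[[427,-327,-116],[0,0,-0.048]]]' --grip -1

```text
t: 1.22
ee_pos: [278.6, -445.8, 228.6]
orientation: [3.108, 0.456, 0.0]
ft_force: [-0.4, -0.3, 0.5]
width: 87.7
grasp_force: 0.0
```

```bash
python3 -c "
from h import *
plan([484,-181,280],.292)"
```

```text
shift [272.7, -194.7, -51.4] turn [[0.0001, -0.0001, -0.0009], [-0.0002, -0.0001, 3.1407]]
```

Request:
servo_tool --deltas '[[[273,-195,-52],[0,0,0]],[[273,-195,-52],[0,0,0]],[[273,-195,-52],[0,0,0]],[[273,-195,-52],[0,0,0]],[[273,-195,-52],[0,0,0]]]'

```text
t: 1.63
ee_pos: [404.8, -282.8, 260.8]
orientation: [3.108, 0.456, 0.001]
ft_force: [0.6, -1.2, 0.0]
width: 87.9
grasp_force: 0.0
```

Request:
servo_tool --deltas '[[[105,-75,-20],[0,0,0]],[[105,-75,-20],[0,0,0]],[[105,-75,-20],[0,0,0]],[[105,-75,-20],[0,0,0]],[[105,-75,-20],[0,0,0]]]'

```text
t: 2.05
ee_pos: [484.3, -180.7, 280.6]
orientation: [3.107, 0.463, 0.002]
ft_force: [0.0, -0.1, 0.6]
width: 87.6
grasp_force: 0.0
```

```bash
python3 - <<'E'
from h import *
s=ctrl.get_obs(); print(s["t"],s["ee_pos"],s["qpos"])
p=get_image("wrist"); cv2.imwrite("pics/c.png",p["frame"]); print(p["pose"].round(3).tolist())
r=redmask(p); n,l,st,ce=cv2.connectedComponentsWithStats(r.astype(np.uint8))
for i in range(1,n):
  if st[i,4]>200:
    v,u=np.nonzero(l==i); w=ray(p,np.c_[u,v],121)
    print(st[i],ce[i],cv2.minAreaRect(w[:,:2].astype(np.float32)),"depth z",np.percentile(world(p,np.c_[u,v])[:,2],[5,50,95]))
E
```

```text
2.05 [ 484.31857675 -180.73450835  280.58367711] [-3.80236195e-01  1.56874064e-01  1.76598772e+00  7.34773160e-05
  1.21758617e+00  8.94434726e-01]
[[0.292, -0.925, -0.245, 550.654], [-0.957, -0.282, -0.075, -160.163], [0.0, 0.256, -0.967, 481.22], [0.0, 0.0, 0.0, 1.0]]
[313 141  13  69 877] [318.93158495 175.03648803] ((484.27105712890625, -181.24534606933594), (73.47413635253906, 13.062575340270996), 16.94686508178711) depth z [118.99751663 120.84692061 122.23183697]
```

View pics/c.png

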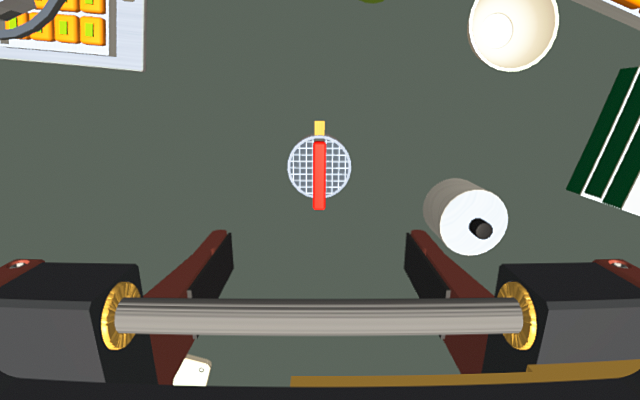

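Handle at pixel (319,175): centre (484.3,-181.2), yaw 0.296, top z 121, which is almost exactly under the tool. Descending to grip.

Request:
servo_tool --deltas '[[[0,0,35],[0,0,0]],[[0,0,75],[0,0,0]],[[0,0,110],[0,0,0]],[[0,0,135],[0,0,0]],[[0,0,150],[0,0,0]]]'

```text
t: 2.52
ee_pos: [479.5, -183.3, 126.8]
orientation: [-3.106, -0.453, 0.007]
ft_force: [-0.0, 0.4, 0.6]
width: 87.8
grasp_force: 0.0
```

Request:
servo_tool --deltas '[[[0,0,12],[0,0,0]],[[0,0,24],[0,0,0]],[[0,0,33],[0,0,0]],[[0,0,37],[0,0,0]],[[0,0,37],[0,0,0]]]'

```text
t: 2.93
ee_pos: [481.7, -183.1, 92.3]
orientation: [-3.108, -0.455, 0.003]
ft_force: [-0.5, -0.1, -0.1]
width: 88.1
grasp_force: 0.0
```

Request:
servo_tool --deltas '[[[0,0,0],[0,0,0]],[[0,0,0],[0,0,0]],[[0,0,0],[0,0,0]],[[0,0,0],[0,0,0]],[[0,0,0],[0,0,0]]]' --grip 1

```text
t: 3.35
ee_pos: [483.2, -182.5, 93.6]
orientation: [3.108, 0.457, 0.001]
ft_force: [0.3, -0.4, -0.3]
width: 57.8
grasp_force: 0.0
```

Request:
servo_tool --deltas '[[[0,0,0],[0,0,0]],[[0,0,0],[0,0,0]],[[0,0,0],[0,0,0]],[[0,0,0],[0,0,0]],[[0,0,0],[0,0,0]]]'

```text
t: 3.77
ee_pos: [482.9, -182.5, 93.1]
orientation: [-3.108, -0.457, 0.0]
ft_force: [0.4, 0.4, 0.5]
width: 24.6
grasp_force: 0.0
```

Request:
servo_tool --deltas '[[[1.5,-0.8,0],[0,0,0]],[[1.5,-0.8,0],[0,0,0]],[[1.5,-0.8,0],[0,0,0]],[[1.5,-0.8,0],[0,0,0]],[[1.5,-0.8,0],[0,0,0]]]'

```text
t: 4.18
ee_pos: [484.1, -181.2, 93.1]
orientation: [-3.108, -0.457, 0.0]
ft_force: [-0.3, -0.3, 0.4]
width: 0.4
grasp_force: 0.0
```

Request:
servo_tool --deltas '[[[0,0,0],[0,0,0]],[[0,0,0],[0,0,0]]]'

```text
t: 4.35
ee_pos: [484.1, -181.3, 93.1]
orientation: [3.108, 0.457, -0.0]
ft_force: [-0.1, -0.8, 0.7]
width: 0.9
grasp_force: 0.0
```

Request:
servo_tool --deltas '[[[0,0,-20],[0,0,0]],[[0,0,-60],[0,0,0]],[[0,0,-100],[0,0,0]],[[0,0,-140],[0,0,0]],[[0,0,-160],[0,0,0]]]'

```text
t: 4.77
ee_pos: [485.9, -182.0, 258.0]
orientation: [3.105, 0.456, 0.008]
ft_force: [0.8, 0.3, 0.4]
width: 0.3
grasp_force: 0.0
```

```bash
python3 - <<'E'
from h import *
s=ctrl.get_obs(); print({k:s[k] for k in("t","ee_pos","orientation","qpos","width","grasp_force","ft_force","moment")})
plan([612-105,201-20,290],.8)
E
```

```text
{'t': 4.7667, 'ee_pos': array([ 485.85515444, -181.96759031,  257.97891707]), 'orientation': array([3.10521988, 0.45628211, 0.00816936]), 'qpos': array([-3.81305274e-01,  1.79088506e-01,  1.79234728e+00,  1.18290787e-05,
        1.16413951e+00,  8.97693819e-01]), 'width': 0.3372232416418658, 'grasp_force': 0.0, 'ft_force': array([0.77368559, 0.2848884 , 0.36851318]), 'moment': array([-0.02113503, -0.07839777,  0.03216133])}
shift [124.8, -341.4, -32.7] turn [[0.0049, -0.0037, -0.5082], [-0.0049, -0.0065, 2.6334]]
```

The fingers shut on nothing. I'll look.

```bash
python3 - <<'E'
from h import *
p=get_image("wrist"); q=get_image("scene")
cv2.imwrite("pics/d.png",np.vstack([p["frame"][:,100:540],cv2.resize(q["frame"][150:260,180:300],(440,403))])[:, :].copy() if 0 else np.hstack([cv2.resize(p["frame"],(480,300)),cv2.resize(q["frame"][155:255,190:290],(300,300))]))
for p in(p,q):
  r=redmask(p); n,l,st,ce=cv2.connectedComponentsWithStats(r.astype(np.uint8))
  for i in range(1,n):
   if st[i,4]>60:
    v,u=np.nonzero(l==i); w=ray(p,np.c_[u,v],121); W=world(p,np.c_[u,v])
    print(st[i],cv2.minAreaRect(w[:,:2].astype(np.float32)),np.percentile(W,[5,50,95],axis=0).round(0).tolist())
E
```

```text
[310 145  14  73 949] ((483.9186706542969, -180.68606567382812), (73.5443115234375, 13.316963195800781), 16.897920608520508) [[452.0, -193.0, 119.0], [485.0, -181.0, 121.0], [516.0, -170.0, 122.0]]
[223 179  12  19 103] ((489.676513671875, -182.3202362060547), (81.50586700439453, 14.844040870666504), 17.23808479309082) [[454.0, -194.0, 115.0], [488.0, -183.0, 121.0], [518.0, -172.0, 124.0]]
[448 262  50  44 851] ((926.1702880859375, 330.5006103515625), (80.89315032958984, 108.73052978515625), 89.8005599975586) [[813.0, 336.0, 18.0], [872.0, 381.0, 25.0], [918.0, 417.0, 30.0]]
[430 268  30  42 395] ((926.4368286132812, 266.35284423828125), (108.1319580078125, 36.67665100097656), 0.05476890876889229) [[814.0, 288.0, 19.0], [872.0, 298.0, 25.0], [918.0, 322.0, 29.0]]
[412 272  29  41 382] ((926.3726806640625, 222.17227172851562), (107.50967407226562, 34.39057540893555), 0.23762869834899902) [[814.0, 240.0, 19.0], [872.0, 250.0, 26.0], [919.0, 274.0, 29.0]]
[394 275  28  42 377] ((926.481201171875, 178.96376037597656), (107.62995147705078, 33.935997009277344), 0.47652667760849) [[814.0, 193.0, 19.0], [872.0, 203.0, 25.0], [918.0, 226.0, 29.0]]
[376 278  26  42 364] ((926.2237548828125, 135.29995727539062), (107.45613098144531, 32.978397369384766), 0.4175366759300232) [[815.0, 145.0, 19.0], [873.0, 156.0, 25.0], [918.0, 177.0, 29.0]]
[357 282  25  42 311] ((926.3260498046875, 92.81291198730469), (106.48489379882812, 30.722461700439453), 0.10592815279960632) [[815.0, 98.0, 19.0], [872.0, 109.0, 26.0], [919.0, 130.0, 29.0]]
```

View pics/d.png

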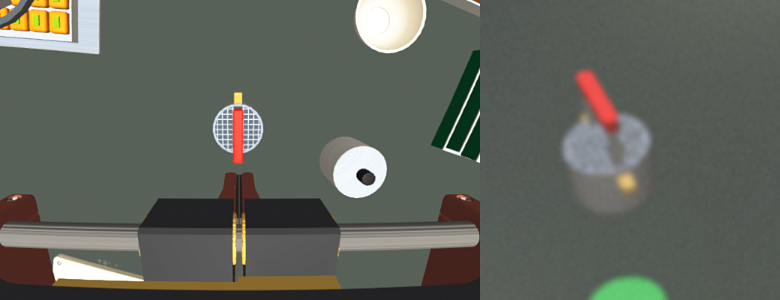

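```bash
python3 - <<'E'
from h import *
p=get_image("wrist"); e,m=tool(); print(e, pix(p,[e,e-m[:,2]*18.7,e-m[:,2]*-30]))
d=p["depth"]; print(d[225:300:6,318].round(), d[225:300:6,300].round(),d[225:300:6,310].round())
v=np.array([[u,r] for r in(232,240,250) for u in (305,312,330)]); print(world(p,v).round())
g=get_image("scene"); print(pix(g,[e,[484,-181,121],[484,-181,60],[484,-181,0]]))
c=cv2.resize(g["frame"][100:220,160:320],(640,480)); cv2.imwrite("pics/e.png",c)
E
```

```text
[ 485.09809291 -181.67283912  254.86089861] [[317.14612979 225.47121095]
 [317.11234023 236.18396963]
 [317.19007475 211.59583799]]
[482. 483. 165. 159. 158. 157. 157. 158. 159. 157. 157. 509. 512.] [484. 485. 164. 155. 149. 141. 136.  81.  80.  77.  74.  71.  69.] [482. 170. 163. 155. 148. 142. 137.  82.  78.  75.  73.  71.  70.]
[[ 495. -173.  299.]
 [ 496. -176.  300.]
 [ 498. -184.  299.]
 [ 495. -173.  311.]
 [ 495. -176.  309.]
 [ 498. -184.  310.]
 [ 495. -173.  321.]
 [ 495. -176.  321.]
 [ 498. -183.  322.]]
[[221.20309172 147.69835014]
 [229.228386   186.39129809]
 [232.42607275 202.46040527]
 [235.38556262 217.35826298]]
```

View pics/e.png

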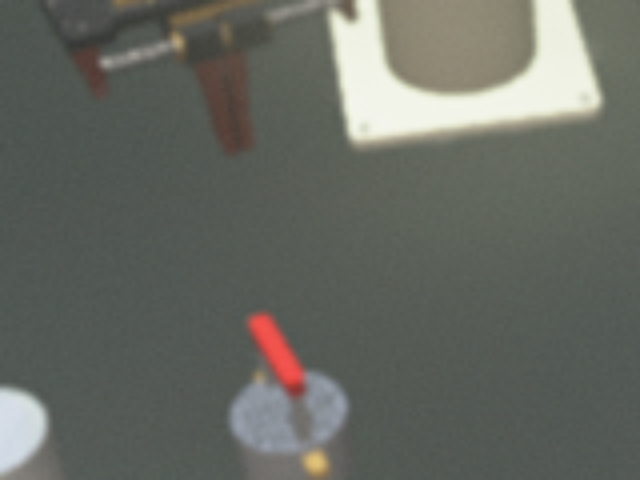

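The fingertips show at (237,152) in the crop, about 10 px above where the reported TCP projects. The wrist depth also puts them about 40 mm higher than reported. So the fingers closed above the bar. I'll measure that offset.

```bash
python3 - <<'E'
from h import *
e0=[]
for _ in range(2):
  p=get_image("wrist"); e,m=tool(); d=p["depth"]
  f=(d>100)&(d<200); f[:, :295]=0; f[:,345:]=0
  v,u=np.nonzero(f); w=(world(p,np.c_[u,v])-e)@m
  k=abs(w[:,0])<25; w=w[k]; v=v[k]; u=u[k]
  print("rows",v.min(), "tool z max pct",np.percentile(w[:,2],[90,97,99,100]).round(1),"tip pts",w[v<=v.min()+2].mean(0).round(1), "y range",np.percentile(w[:,1],[1,50,99]).round(1))
E
grep -n . /dev/null; python3 -c "
from workcell import ctrl; print([a for a in dir(ctrl) if a[0]!='_'])"
```

```text
rows 230 tool z max pct [-46.9 -42.2 -40.5 -39. ] tip pts [ 11.3   0.2 -41.7] y range [-8.9  0.4  9.5]
rows 230 tool z max pct [-46.5 -41.7 -39.8 -38.5] tip pts [ 11.    0.  -41.1] y range [-9.1  0.2  9.3]
['Unreachable', 'get_obs', 'grip_point_offset']
```

Real tips sit about 40 mm behind the reported TCP, consistently in both cameras and in the missed grip. I need reported z ≈ 54. Opening and descending again, with the last part slow.

Request:
servo_tool --deltas '[[[0,0,0],[0,0,0]],[[0,0,0],[0,0,0]],[[0,0,0],[0,0,0]],[[0,0,20],[0,0,0]],[[0,0,40],[0,0,0]]]' --grip -1

```text
t: 5.48
ee_pos: [484.9, -181.6, 213.2]
orientation: [3.107, 0.457, 0.003]
ft_force: [-1.2, -0.4, 0.3]
width: 30.3
grasp_force: 0.0
```

Request:
servo_tool --deltas '[[[0,0,15],[0,0,0]],[[0,0,30],[0,0,0]],[[0,0,50],[0,0,0]],[[0,0,70],[0,0,0]],[[0,0,80],[0,0,0]]]'

```text
t: 5.9
ee_pos: [482.7, -180.7, 130.6]
orientation: [-3.106, -0.457, 0.005]
ft_force: [-0.5, 0.4, -0.4]
width: 63.3
grasp_force: 0.0
```

```bash
python3 - <<'E'
from h import *
s=ctrl.get_obs(); print({k:s[k] for k in("t","ee_pos","width","ft_force")})
plan([484.2,-181,54],.296)
E
```

```text
{'t': 5.9, 'ee_pos': array([ 482.70447652, -180.71342501,  130.62894747]), 'width': 63.34266580559792, 'ft_force': array([-0.50535146,  0.39004949, -0.36455912])}
shift [1.6, 0.9, 76.6] turn [[-0.0022, 0.0028, -0.0041], [0.0044, 0.0035, 3.1375]]
```

Request:
servo_tool --deltas '[[[0,0,15],[0,0,0]],[[0,0,30],[0,0,0]],[[0,0,43],[0,0,0]],[[0,0,50],[0,0,0]],[[0,0,55],[0,0,0]]]'

```text
t: 6.32
ee_pos: [483.8, -181.2, 77.3]
orientation: [-3.108, -0.457, 0.002]
ft_force: [0.8, 0.2, -0.0]
width: 87.5
grasp_force: 0.0
```

Request:
servo_tool --deltas '[[[0,0,6],[0,0,0]],[[0,0,12],[0,0,0]],[[0,0,17],[0,0,0]],[[0,0,21],[0,0,0]],[[0,0,21],[0,0,0]]]'

```text
t: 6.73
ee_pos: [483.8, -181.1, 56.5]
orientation: [-3.108, -0.457, 0.001]
ft_force: [-0.6, 0.1, 0.2]
width: 87.6
grasp_force: 0.0
```

```bash
python3 - <<'E'
from h import *
s=ctrl.get_obs(); print({k:s[k] for k in("t","ee_pos","width","ft_force")})
plan([484.2,-181,54],.296)
E
```

```text
{'t': 6.7333, 'ee_pos': array([ 483.81265842, -181.14470428,   56.54867971]), 'width': 87.63514024250648, 'ft_force': array([-0.64799798,  0.10159081,  0.15260398])}
shift [0.4, -0.0, 2.5] turn [[-0.0005, 0.0006, -0.0042], [0.0009, 0.0008, 3.1374]]
```

Request:
servo_tool --deltas '[[[0.3,0,2],[0,0,0]],[[0.3,0,2],[0,0,0]],[[0.3,0,2],[0,0,0]],[[0.3,0,2],[0,0,0]],[[0.3,0,2],[0,0,0]]]' --grip 1

```text
t: 7.15
ee_pos: [484.6, -181.3, 55.3]
orientation: [3.108, 0.457, 0.001]
ft_force: [-0.2, 0.9, 0.5]
width: 58.1
grasp_force: 0.0
```

Request:
servo_tool --deltas '[[[0,0,0],[0,0,0]],[[0,0,0],[0,0,0]],[[0,0,0],[0,0,0]],[[0,0,0],[0,0,0]],[[0,0,0],[0,0,0]]]'

```text
t: 7.57
ee_pos: [484.4, -181.2, 55.1]
orientation: [3.108, 0.457, 0.0]
ft_force: [0.1, -0.2, -0.4]
width: 24.4
grasp_force: 0.0
```

Request:
servo_tool --deltas '[[[0,0,0],[0,0,0]],[[0,0,0],[0,0,0]],[[0,0,0],[0,0,0]]]'

```text
t: 7.82
ee_pos: [484.4, -181.2, 55.1]
orientation: [3.108, 0.457, 0.0]
ft_force: [-0.1, 0.4, -0.8]
width: 14.0
grasp_force: 30.0
```

Gripped: width 14, 30 N. Lifting, then going beside the stand for a close look.

Request:
servo_tool --deltas '[[[0,0,-15],[0,0,0]],[[0,0,-50],[0,0,0]],[[0,0,-90],[0,0,0]],[[0,0,-130],[0,0,0]],[[0,0,-170],[0,0,0]]]'

```text
t: 8.23
ee_pos: [483.5, -180.8, 226.4]
orientation: [-3.107, -0.457, 0.002]
ft_force: [1.1, -0.8, -2.1]
width: 13.5
grasp_force: 30.0
```

Request:
servo_tool --deltas '[[[2,-10,-40],[0,0,0]],[[15,-40,-60],[0,0,0]],[[30,-80,-65],[0,0,0]],[[43,-115,-65],[0,0,0]],[[55,-150,-65],[0,0,0]]]'

```text
t: 8.65
ee_pos: [493.7, -20.1, 290.7]
orientation: [3.108, 0.455, 0.002]
ft_force: [0.3, 0.2, -2.8]
width: 13.9
grasp_force: 30.0
```

```bash
python3 - <<'E'
from h import *
s=ctrl.get_obs(); print({k:s[k] for k in("t","ee_pos","width","grasp_force","ft_force")})
plan([507,169,290],.296)
E
```

```text
{'t': 8.65, 'ee_pos': array([493.74282744, -20.10543861, 290.72145259]), 'width': 13.944437871845487, 'grasp_force': 29.9986132979393, 'ft_force': array([ 0.29508233,  0.15271351, -2.77563161])}
shift [66.9, -177.4, 0.8] turn [[0.0002, -0.0012, -0.0051], [-0.0019, -0.0003, 3.1365]]
```

Request:
servo_tool --deltas '[[[15,-40,0],[0,0,0]],[[30,-80,0],[0,0,0]],[[44,-118,0],[0,0,0]],[[57,-150,0],[0,0,0]],[[67,-176,0],[0,0,0]]]'

```text
t: 9.07
ee_pos: [506.8, 168.9, 289.7]
orientation: [-3.108, -0.459, 0.001]
ft_force: [0.5, -0.4, -1.9]
width: 13.8
grasp_force: 30.0
```

Request:
servo_tool --deltas '[[[0,0,0],[0,0,0]],[[0,0,0],[0,0,0]]]'

```text
t: 9.23
ee_pos: [506.8, 167.2, 289.4]
orientation: [3.107, 0.461, -0.002]
ft_force: [0.2, 0.7, -1.9]
width: 13.8
grasp_force: 30.0
```

```bash
python3 - <<'E'
from h import *
s=ctrl.get_obs(); print(s["t"],s["ee_pos"])
p=get_image("wrist"); cv2.imwrite("pics/f.png",cv2.resize(p["frame"],(800,500)))
d=p["depth"]; vv,uu=np.mgrid[0:400,0:640]; w=world(p,np.c_[uu.ravel(),vv.ravel()],d.ravel()).reshape(400,640,3)
ring=(abs(w[...,2]-150)<4)&(d>0)&(np.hypot(w[...,0]-612,w[...,1]-201)<85)
print(ring.sum()); k=w[ring][:,:2]; print(cv2.minEnclosingCircle(k.astype(np.float32)),np.median(w[ring][:,2]))
h=cv2.cvtColor(p["frame"],cv2.COLOR_BGR2HSV)
r=((h[...,0]<10)|(h[...,0]>170))&(h[...,1]>110)&(np.hypot(w[...,0]-612,w[...,1]-201)<80)&(w[...,2]>135)&(d>0)
n,l,st,ce=cv2.connectedComponentsWithStats(r.astype(np.uint8))
for i in range(1,n):
  if st[i,4]>8: print(st[i],ce[i],ray(p,ce[i],150).round(1))
E
```

```text
9.2333 [506.79652169 167.20958186 289.39309845]
9088
((608.804443359375, 200.63656616210938), 70.75227355957031) 150.16287186562428
[338   2  13  18  90] [344.02222222  10.9       ] [[662.2 190.4 150. ]]
[285 111  11  16  73] [290.12328767 118.20547945] [[556.2 210.9 150. ]]
[302 187  34  21 628] [318.26273885 197.43312102] [[488.5 162.1 150. ]]
```

View pics/f.png

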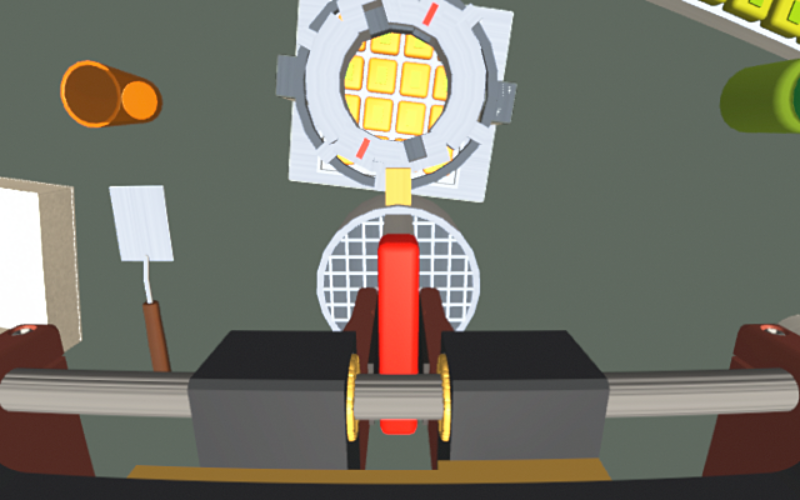

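Red marks at (430,13) and (362,148), and dark slots at (375,13) and (415,148) in the scaled picture, about 45° CCW of the marks. The lug is at (398,187). The marks' axis is at -10.95° and the centre at (609,200.6). I'll refine from the slots and the hole.

```bash
python3 - <<'E'
from h import *
p=get_image("wrist"); g=p["frame"].astype(int).sum(2)
C=np.array([609.,200.6])
# rectified top view of plane z=150, 0.5 mm/px
X,Y=np.meshgrid(np.arange(-75,75,.5),np.arange(-75,75,.5))
uv=pix(p,np.c_[X.ravel()+C[0],Y.ravel()+C[1],0*X.ravel()+150]).astype(np.float32)
im=cv2.remap(p["frame"],uv[:,0].reshape(X.shape),uv[:,1].reshape(X.shape),cv2.INTER_LINEAR)
cv2.imwrite("pics/g.png",cv2.resize(im[::-1],(600,600)))
gray=im.mean(2)
th=np.radians(np.arange(-180,180,.5))
for rr in(47,52,57,62):
  s=cv2.remap(gray.astype(np.float32),((75+rr*np.cos(th))/.5).astype(np.float32)[None],((75+rr*np.sin(th))/.5).astype(np.float32)[None],cv2.INTER_LINEAR)[0]
  dk=s<np.median(s)*.7; 
  i=np.flatnonzero(np.diff(dk.astype(int))); print(rr,np.degrees(th[i]).round(1).tolist())
E
```

```text
47 [-155.0, -137.5, -13.0, -9.0, 25.5, 42.5, 167.0, 170.5]
52 [-154.0, -138.5, -13.0, -9.0, 26.0, 41.5, 166.5, 170.5]
57 [-153.5, -139.0, -13.0, -9.0, 17.0, 17.5, 26.5, 41.0, 167.0, 170.0]
62 [-122.5, -121.0, -6.5, 39.5, 148.5, 149.5]
```

View pics/g.png

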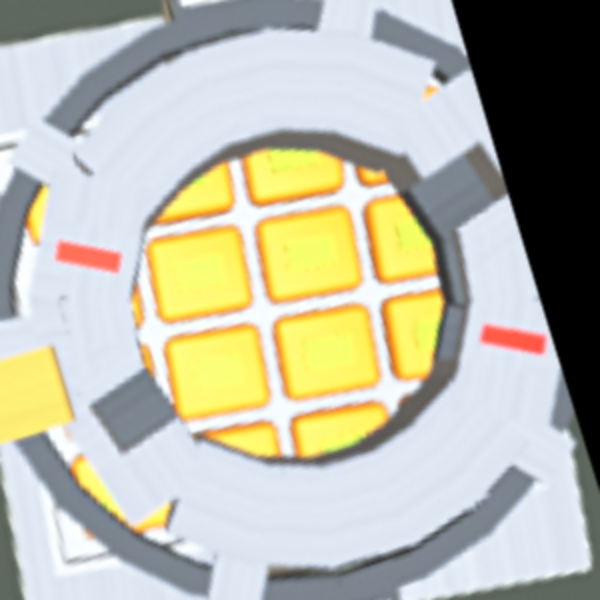

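Slots at 33.8°, notches at -11.2°, centre (609.1,200.7). Moving above with yaw 0.590.

```bash
python3 -c "
from h import *
plan([609.1,200.8,240],.590)"
```

```text
shift [108.1, -4.4, 49.4] turn [[0.0002, 0.0014, -0.298], [0.002, -0.0003, 2.8436]]
```

Request:
servo_tool --deltas '[[[30,-1,5],[0,0,-0.08]],[[60,-2,10],[0,0,-0.16]],[[85,-3,20],[0,0,-0.23]],[[100,-4,30],[0,0,-0.28]],[[108,-4.4,40],[0,0.001,-0.298]]]'

```text
t: 9.75
ee_pos: [611.4, 200.2, 249.2]
orientation: [3.006, 0.913, 0.002]
ft_force: [-0.6, -0.2, -3.1]
width: 13.6
grasp_force: 30.0
```

Request:
servo_tool --deltas '[[[0,0,5],[0,0,0]],[[0,0,10],[0,0,0]],[[0,0,10],[0,0,0]],[[0,0,10],[0,0,0]]]'

```text
t: 10.08
ee_pos: [608.8, 200.8, 240.3]
orientation: [-3.006, -0.911, -0.001]
ft_force: [0.1, 0.6, -3.1]
width: 13.9
grasp_force: 30.0
```

```bash
python3 - <<'E'
from h import *
s=ctrl.get_obs(); print({k:s[k] for k in("t","ee_pos","width","ft_force","moment","qpos")})
plan([609.1,200.8,240],.590)
p=get_image("wrist"); cv2.imwrite("pics/h.png",cv2.resize(p["frame"],(800,500)))
C=np.array([609.1,200.8]);vv,uu=np.mgrid[0:260,0:640];w=world(p,np.c_[uu.ravel(),vv.ravel()],p["depth"][:260].ravel())
k=(abs(w[:,2]-150)<4)&(np.hypot(*(w[:,:2]-C).T)<80); q=w[k][:,:2]; a=np.degrees(np.arctan2(q[:,1]-C[1],q[:,0]-C[0])).round()
print(len(q)); 
from scipy.optimize import least_squares
o=[q[a==i][np.argmax(np.hypot(*(q[a==i]-C).T))] for i in np.unique(a) if (a==i).sum()>10]; o=np.array(o)
f=least_squares(lambda c:np.hypot(*(o-c).T)-67,C,loss="soft_l1"); print(f.x,len(o))
b=redmask(p); n,l,st,ce=cv2.connectedComponentsWithStats(b.astype(np.uint8))
for i in range(1,n):
  if st[i,4]>20:
    v,u=np.nonzero(l==i); W=ray(p,np.c_[u,v],150); print(st[i],W.mean(0).round(1))
E
```

```text
{'t': 10.0833, 'ee_pos': array([608.78203705, 200.79286395, 240.31734406]), 'width': 13.908650439816423, 'ft_force': array([ 0.09870751,  0.60292103, -3.08658436]), 'moment': array([-0.0295359 , -0.00680078,  0.01223255]), 'qpos': array([2.99955563e-01, 3.91634357e-01, 1.54187116e+00, 1.40886325e-04,
       1.20768424e+00, 1.28204490e+00])}
shift [0.3, 0.2, 0.3] turn [[-0.0, -0.0004, -0.0013], [-0.0007, 0.0, 3.1402]]
6627
[609.14731365 200.75304999] 221
[357 139  15  15  75] [662.1 190.4 150. ]
[ 302  188   33  112 3583] [566.7 173.3 150. ]
[285 231  15  17 100] [558.8 196.8 150. ]
[338 231  24  40 240] [577.8 148.8 150. ]
[277 245  23  35 195] [538.9 186.8 150. ]
[  9 260  29   6  71] [392.3 399.8 150. ]
[608 260   7   5  22] [706.9 -71.4 150. ]
[617 260  11   5  26] [713.5 -82.2 150. ]
[  0 265   7   9  21] [371.8 414.9 150. ]
[341 264  11  18  58] [557.7 137.2 150. ]
[631 265   9  16  44] [ 713.7 -103.2  150. ]
[  5 266  21   8  38] [377.8 404.6 150. ]
[289 280   6  18  39] [515.9 169.4 150. ]
[304 336  30  13 365] [480.7 115.7 150. ]
```

View pics/h.png

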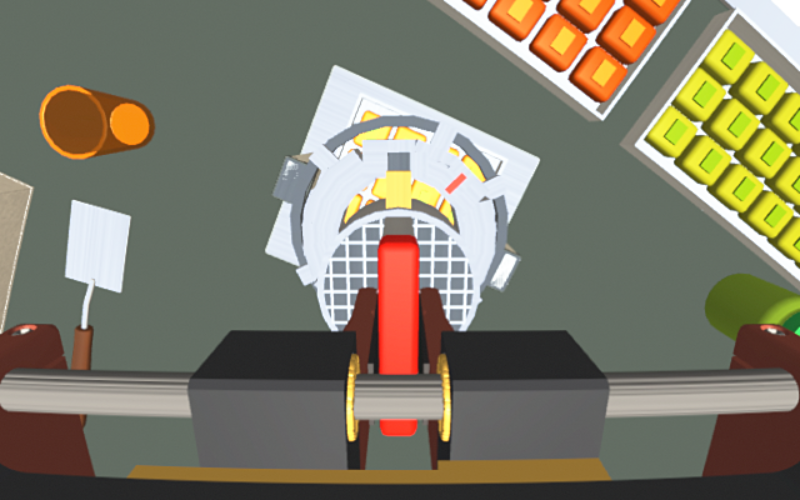

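The lug at (398,187) lines up with the slot at (398,160), and the centre is confirmed as (609.1,200.8). Descending.

Request:
servo_tool --deltas '[[[0.3,0.1,8],[0,0,0]],[[0.3,0.1,17],[0,0,0]],[[0.3,0.1,26],[0,0,0]],[[0.3,0.1,35],[0,0,0]],[[0.3,0.1,42],[0,0,0]]]'

```text
t: 10.55
ee_pos: [609.3, 201.4, 196.4]
orientation: [-3.006, -0.913, 0.001]
ft_force: [0.5, 0.0, 1.4]
width: 14.0
grasp_force: 30.0
```

Request:
servo_tool --deltas '[[[0,0,7],[0,0,0]],[[0,0,14],[0,0,0]],[[0,0,21],[0,0,0]],[[0,0,26],[0,0,0]],[[0,0,28],[0,0,0]]]'

```text
t: 10.97
ee_pos: [609.9, 201.5, 169.2]
orientation: [-3.006, -0.913, -0.001]
ft_force: [0.4, 0.9, -1.0]
width: 13.5
grasp_force: 30.0
```

```bash
python3 - <<'E'
from h import *
s=ctrl.get_obs(); print({k:s[k].round(2) for k in("ee_pos","ft_force","moment")})
plan([609.1,200.8,161],.590)
E
```

```text
{'ee_pos': array([609.95, 201.51, 169.18]), 'ft_force': array([ 0.37,  0.86, -1.02]), 'moment': array([ 0.04, -0.2 , -0.03])}
shift [-1.1, 0.1, 8.2] turn [[-0.0, -0.0006, -0.0002], [-0.0009, 0.0001, 3.1414]]
```

Request:
servo_tool --deltas '[[[-0.6,0,1.5],[0,0,0]],[[-0.8,0,3],[0,0,0]],[[-0.8,0,4.5],[0,0,0]],[[-0.8,0,6],[0,0,0]],[[-0.8,0,7],[0,0,0]]]'

```text
t: 11.38
ee_pos: [609.7, 201.2, 163.3]
orientation: [-3.006, -0.913, -0.003]
ft_force: [2.1, 1.3, -2.4]
width: 13.9
grasp_force: 30.0
```

Request:
servo_tool --deltas '[[[0,0,1],[0,0,0]],[[0,0,2],[0,0,0]],[[0,0,3],[0,0,0]],[[0,0,4],[0,0,0]],[[0,0,4],[0,0,0]]]'

```text
t: 11.8
ee_pos: [609.5, 201.1, 159.0]
orientation: [-3.006, -0.913, -0.002]
ft_force: [1.3, 1.1, -2.4]
width: 13.7
grasp_force: 30.0
```

```bash
python3 - <<'E'
from h import *
s=ctrl.get_obs(); print({k:s[k].round(2) for k in("ee_pos","ft_force","moment")})
plan([609.1,200.8,143],.590)
E
```

```text
{'ee_pos': array([609.54, 201.14, 159.  ]), 'ft_force': array([ 1.26,  1.08, -2.41]), 'moment': array([ 0.2 , -0.6 , -0.02])}
shift [-0.6, 0.0, 16.0] turn [[0.0002, -0.0014, -0.0002], [-0.0021, -0.0003, 3.1414]]
```

Slight sideways contact, pushing along +tool x, so I'll ease 0.8 mm that way and keep going down.

Request:
servo_tool --deltas '[[[0.8,0,1],[0,0,0]],[[0.8,0,2],[0,0,0]],[[0.8,0,3],[0,0,0]],[[0.8,0,4],[0,0,0]],[[0.8,0,4],[0,0,0]]]'

```text
t: 12.22
ee_pos: [609.7, 201.4, 154.7]
orientation: [-3.006, -0.913, -0.0]
ft_force: [2.1, 0.8, -2.9]
width: 13.5
grasp_force: 30.0
```

Request:
servo_tool --deltas '[[[0,0,1],[0,0,0]],[[0,0,2],[0,0,0]],[[0,0,3],[0,0,0]],[[0,0,4],[0,0,0]],[[0,0,5],[0,0,0]]]'

```text
t: 12.63
ee_pos: [609.8, 201.4, 149.9]
orientation: [-3.006, -0.913, -0.001]
ft_force: [0.4, 0.2, -1.6]
width: 14.2
grasp_force: 30.0
```

```bash
python3 - <<'E'
from h import *
s=ctrl.get_obs(); print({k:s[k].round(2) for k in("ee_pos","ft_force","moment")})
plan([609.1,200.8,143],.590)
E
```

```text
{'ee_pos': array([609.82, 201.44, 149.88]), 'ft_force': array([ 0.4 ,  0.24, -1.61]), 'moment': array([ 0.  , -0.04, -0.03])}
shift [-1.0, 0.1, 6.9] turn [[0.0, -0.0005, -0.0002], [-0.0008, -0.0, 3.1413]]
```

Request:
servo_tool --deltas '[[[0,0,1.5],[0,0,0]],[[0,0,3],[0,0,0]],[[0,0,4.5],[0,0,0]],[[0,0,6],[0,0,0]],[[0,0,7],[0,0,0]]]'

```text
t: 13.05
ee_pos: [609.9, 201.5, 142.8]
orientation: [-3.006, -0.913, -0.001]
ft_force: [0.5, -0.3, -3.3]
width: 13.7
grasp_force: 30.0
```

Request:
servo_tool --deltas '[[[0,0,0.5],[0,0,0]],[[0,0,1],[0,0,0]],[[0,0,1.5],[0,0,0]],[[0,0,1.5],[0,0,0]]]'

```text
t: 13.38
ee_pos: [610.1, 201.5, 142.1]
orientation: [-3.006, -0.913, -0.002]
ft_force: [-1.5, -0.5, 1.7]
width: 13.8
grasp_force: 30.0
```

Ledge felt at z≈142: the force went from -3 to +1.7 N. Turning clockwise under light contact.

Request:
servo_tool --deltas '[[[0,0,-0.3],[0,0,0.04]],[[0,0,-0.3],[0,0,0.08]],[[0,0,-0.3],[0,0,0.12]],[[0,0,-0.3],[0,0,0.16]],[[0,0,-0.3],[0,0,0.2]]]'

```text
t: 13.8
ee_pos: [610.4, 201.9, 142.1]
orientation: [-3.082, -0.605, -0.003]
ft_force: [0.7, 0.2, -0.7]
width: 13.8
grasp_force: 30.0
```

```bash
python3 - <<'E'
from h import *
s=ctrl.get_obs(); print({k:s[k].round(2) for k in("ee_pos","ft_force","moment")})
plan([609.4,201,141],-.195)
E
```

```text
{'ee_pos': array([610.38, 201.9 , 142.08]), 'ft_force': array([ 0.68,  0.22, -0.69]), 'moment': array([ 0.15, -0.05,  0.05])}
shift [-1.3, 0.5, 1.1] turn [[-0.0009, -0.0019, 0.5829], [0.0024, -0.0012, -2.5587]]
```

Moving freely, so I continue.

Request:
servo_tool --deltas '[[[0,0,0],[0,0,0.05]],[[-0.2,0.1,0],[0,0,0.1]],[[-0.3,0.2,0],[0,0,0.15]],[[-0.4,0.3,0],[0,0,0.2]],[[-0.5,0.3,0],[0,0,0.25]]]'

```text
t: 14.22
ee_pos: [610.1, 201.4, 142.1]
orientation: [-3.133, -0.216, -0.003]
ft_force: [0.8, 0.4, -0.7]
width: 13.9
grasp_force: 30.0
```

Request:
servo_tool --deltas '[[[0,0,0],[0,0,0.05]],[[0,0,0],[0,0,0.1]],[[0,0,0],[0,0,0.15]],[[0,0,0],[0,0,0.2]],[[0,0,0],[0,0,0.25]]]'

```text
t: 14.63
ee_pos: [610.1, 201.4, 142.1]
orientation: [-3.136, 0.177, -0.003]
ft_force: [0.5, 0.7, -1.1]
width: 13.8
grasp_force: 30.0
```

```bash
python3 - <<'E'
from h import *
s=ctrl.get_obs(); print({k:s[k].round(2) for k in("ee_pos","ft_force","moment")})
plan([609.4,201,141],-.195)
E
```

```text
{'ee_pos': array([610.15, 201.39, 142.11]), 'ft_force': array([ 0.47,  0.74, -1.1 ]), 'moment': array([ 0.2 , -0.11, -0.01])}
shift [-0.7, 0.5, 1.1] turn [[-0.0013, -0.0018, 0.0824], [0.0028, -0.002, -3.0592]]
```

Request:
servo_tool --deltas '[[[0,0,0],[0,0,0.03]],[[0,0,0],[0,0,0.06]],[[0,0,0],[0,0,0.083]],[[0,0,0.5],[0,0,0.083]],[[0,0,1],[0,0,0.083]]]'

```text
t: 15.05
ee_pos: [610.0, 201.1, 140.9]
orientation: [-3.126, 0.302, -0.002]
ft_force: [1.3, -0.3, -2.2]
width: 13.8
grasp_force: 30.0
```

Request:
servo_tool --deltas '[[[0,0,0.5],[0,0,0]],[[0,0,1],[0,0,0]],[[0,0,1.5],[0,0,0]],[[0,0,1.5],[0,0,0]]]'

```text
t: 15.38
ee_pos: [609.8, 201.0, 139.3]
orientation: [-3.126, 0.303, -0.002]
ft_force: [0.9, -0.2, -2.6]
width: 14.0
grasp_force: 30.0
```

```bash
python3 - <<'E'
from h import *
s=ctrl.get_obs(); print({k:s[k].round(2) for k in("ee_pos","ft_force","moment")})
plan([609.4,201,141],-.195)
E
```

```text
{'ee_pos': array([609.83, 201.01, 139.34]), 'ft_force': array([ 0.87, -0.17, -2.55]), 'moment': array([-0.04, -0.28, -0.01])}
shift [-0.4, 0.1, -1.7] turn [[-0.0006, -0.001, 0.002], [0.0016, -0.001, -3.1396]]
```

It is dropping into the notches with no resistance. Lowering to the floor.

Request:
servo_tool --deltas '[[[0,0,1],[0,0,0]],[[0,0,2],[0,0,0]],[[0,0,3],[0,0,0]],[[0,0,4],[0,0,0]],[[0,0,4],[0,0,0]]]'

```text
t: 15.8
ee_pos: [609.7, 201.1, 135.2]
orientation: [-3.126, 0.303, -0.001]
ft_force: [0.7, 0.7, -2.1]
width: 13.6
grasp_force: 30.0
```

Request:
servo_tool --deltas '[[[0,0,0.5],[0,0,0]],[[0,0,1],[0,0,0]],[[0,0,1.5],[0,0,0]],[[0,0,1.5],[0,0,0]]]'

```text
t: 16.13
ee_pos: [609.7, 201.1, 134.1]
orientation: [-3.126, 0.303, -0.001]
ft_force: [0.6, -0.2, -0.8]
width: 14.0
grasp_force: 30.0
```

Request:
servo_tool --deltas '[[[0,0,0.4],[0,0,0]],[[0,0,0.6],[0,0,0]],[[0,0,0.6],[0,0,0]]]'

```text
t: 16.38
ee_pos: [609.7, 201.1, 133.7]
orientation: [-3.126, 0.303, -0.002]
ft_force: [-2.0, 0.1, 3.5]
width: 13.9
grasp_force: 30.0
```

Request:
servo_tool --deltas '[[[0,0,0],[0,0,0]],[[0,0,0],[0,0,0]],[[0,0,0],[0,0,0]],[[0,0,0],[0,0,0]],[[0,0,0],[0,0,0]]]' --grip -1

```text
t: 16.8
ee_pos: [609.6, 201.0, 133.1]
orientation: [-3.127, 0.303, -0.001]
ft_force: [-0.1, -0.2, 0.2]
width: 43.7
grasp_force: 0.0
```

Request:
servo_tool --deltas '[[[0,0,0],[0,0,0]],[[0,0,0],[0,0,0]],[[0,0,0],[0,0,0]],[[0,0,0],[0,0,0]],[[0,0,0],[0,0,0]]]'

```text
t: 17.22
ee_pos: [609.7, 201.1, 133.3]
orientation: [-3.126, 0.303, -0.001]
ft_force: [-0.0, 0.0, 0.0]
width: 77.0
grasp_force: 0.0
```

Request:
servo_tool --deltas '[[[0,0,-10],[0,0,0]],[[0,0,-30],[0,0,0]],[[0,0,-60],[0,0,0]],[[0,0,-90],[0,0,0]],[[0,0,-110],[0,0,0]]]'

```text
t: 17.63
ee_pos: [610.6, 201.3, 247.1]
orientation: [-3.125, 0.303, -0.006]
ft_force: [1.1, -0.3, 0.3]
width: 88.1
grasp_force: 0.0
```

Request:
servo_tool --deltas '[[[-20,0,-10],[0,0,0]],[[-40,0,-20],[0,0,0]],[[-55,0,-30],[0,0,0]],[[-60,0,-30],[0,0,0]],[[-60,0,-30],[0,0,0]]]'

```text
t: 18.05
ee_pos: [550.3, 212.9, 274.5]
orientation: [-3.126, 0.302, -0.004]
ft_force: [0.9, 0.5, 0.3]
width: 87.8
grasp_force: 0.0
```

```bash
python3 - <<'E'
from h import *
s=ctrl.get_obs(); print(s["t"],s["ee_pos"])
p=get_image("wrist"); cv2.imwrite("pics/i.png",cv2.resize(p["frame"],(800,500)))
C=np.array([609.1,200.8])
r=redmask(p); n,l,st,ce=cv2.connectedComponentsWithStats(r.astype(np.uint8))
for i in range(1,n):
  if st[i,4]>20:
    v,u=np.nonzero(l==i); W=world(p,np.c_[u,v]); z=np.median(W[:,2]); w=ray(p,np.c_[u,v],z)
    if np.hypot(*(w.mean(0)[:2]-C))<80:
      print(st[i],z.round(1),cv2.minAreaRect(w[:,:2].astype(np.float32)))
      if st[i,4]>500:
        f,*_=np.linalg.lstsq(np.c_[W[:,:2]-W[:,:2].mean(0),np.ones(len(W))],W[:,2],rcond=None); print("tilt",f)
E
```

```text
18.05 [550.32374853 212.89279572 274.52595462]
[318  49   4  17  68] 151.0 ((662.0519409179688, 190.45175170898438), (2.669330358505249, 13.46624755859375), 78.95972442626953)
[ 311   76   17  108 1617] 198.9 ((601.1406860351562, 202.59542846679688), (12.934401512145996, 83.52816772460938), 78.68860626220703)
tilt [1.79989138e-01 2.06090916e-02 1.97801395e+02]
[144 231  82  66 214] 355.2 ((570.7579345703125, 261.4039306640625), (4.318447589874268, 44.011260986328125), 31.001861572265625)
[412 231  32  26  78] 327.9 ((550.5972290039062, 160.58660888671875), (19.858579635620117, 3.406055212020874), 40.731441497802734)
[445 256  48  41 106] 363.8 ((550.271484375, 157.8578643798828), (25.166030883789062, 1.7420682907104492), 39.22425079345703)
[614 267  14   6  22] 401.7 ((567.3696899414062, 133.7450714111328), (4.110492706298828, 0.8514282703399658), 67.98213195800781)
[468 293  19   4  30] 376.3 ((551.1825561523438, 159.8782501220703), (6.079185962677002, 1.1006989479064941), 78.07325744628906)
```

View pics/i.png

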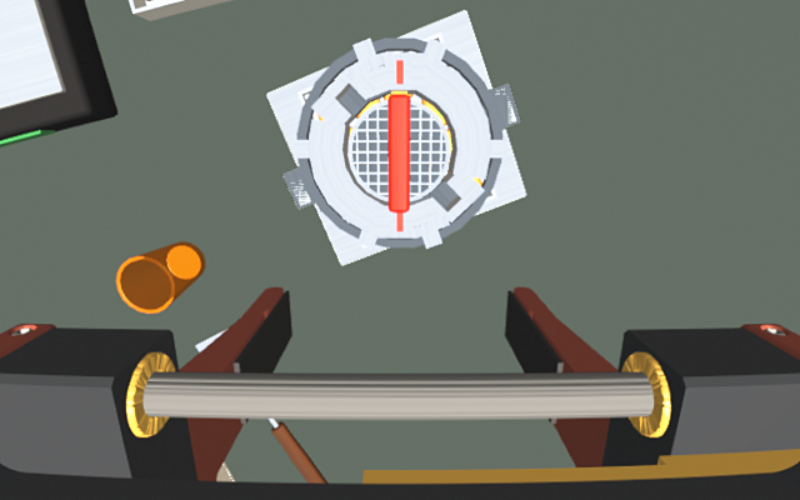

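The bar lies along the marks, from (400,60) to (400,222), with its top at z≈199 (expected 199). I'll check the tilt without the merged mark pixels, then hand in.

```bash
python3 - <<'E'
from h import *
p=get_image("wrist"); r=redmask(p); v,u=np.nonzero(r); W=world(p,np.c_[u,v])
k=(np.hypot(W[:,0]-609,W[:,1]-201)<45)&(abs(W[:,2]-199)<5); W=W[k]; print(W.mean(0))
f,*_=np.linalg.lstsq(np.c_[W[:,:2]-W[:,:2].mean(0),np.ones(len(W))],W[:,2],rcond=None); print("tilt",f[:2])
if abs(f[0])<.04: print(close_job())
E
```

```text
[608.36347853 201.47174597 198.82954609]
tilt [-0.00620267 -0.00864622]
the job is handed in; nothing more can be done
None
```

The sieve is hanging in the collar, turned clockwise into its locking notches, level and released; I handed the job in at about 18 s with no reading above 4 N.

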